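# Turn the divider of a clipper case

### The arm

A 6-joint arm with a two-finger parallel gripper is mounted at the origin on the work surface. World frame = base frame: x ahead of the robot, y to its left, z up, the work surface at z = 0. Lengths are in m, angles in rad, forces in N, time in s.
With the tool pointing down it reaches from about 0.4 to 0.925 m from the base axis. Payload 12.5 kg.
Tool frame: the origin (TCP) lies midway between the tips of the shut fingers; the grasp point (between the pads) lies 19 mm behind it; z points along the fingers, y is the line along which they close (so a half turn about z gives the same grasp; the last joint's range is limited). The gripper opens to 95 mm and grips with 3 to 60 N. Pads are 20 mm wide; open, the fingers measure 119 mm over their backs; the gripper's body (75 mm by 180 mm) begins 59 mm behind the grasp point.
Start: joints at [1.093, 0.491, 1.559, -0, 1.092, -0.106], TCP at [0.227, 0.582, 0.215] pointing down, gripper open.
Joint ranges: [-3.1, 3.1], [-0.84, 2.19], [0.05, 2.79], [-1.13, 4.28], [0.06, 2.93], [-2.69, 2.69]. Speed limits (rad/s): [2.22, 2.22, 2.79, 3.14, 3.14, 3.14].

### API

Orientations are given as [roll, pitch, yaw] about the fixed x, y, z axes, in that order (R = Rz(yaw) Ry(pitch) Rx(roll)).
In Python, from workcell import sensors, viewer, bot gives the robot as it stands.
- The arm moves only by the tool arm_command, never from a script. Its argument "deltas" is a list of rows, each an object of numbers: "grip": the closure, from 0 (fully open) to 1 (shut); "x", "y", "z": the shift along the tool's x, y, z scaled (see below); "spin": the turn about the tool's z scaled (see below). A call has 1 to 12 rows; each row is the pose to reach, as a shift and turn from the pose commanded when the call began, along the tool's axes at that moment; what a row does not reach only later rows make up. The controller multiplies each number of a shift by 80 mm and each number of a turn by 60 degrees. A row lasts 1/10 s, in which the tool goes at most 50 mm and 8.59 degrees, less where a joint would pass 70% of its speed; a pose out of reach is approached as far as the arm can. A call with a number of a shift or a turn outside -1 to 1 is refused whole. A call with a gripper value outside its range is refused whole. The fingers move at their own pace and stop on an object; "newtons" is the grip in N (left out, the last holds). Time passes only in rows, so rows that repeat a pose let the fingers close. It gives the time, the measured TCP pose, the force, the opening and the grip force at its end, in the units of the state.
- sensors.read_state(): the state, without advancing time (a new reading comes with each control period).
- viewer.get_image(name): name is "scene" or "top" or "wrist"; returns a dict with "color" (400x640x3 uint8, red, green, blue), "depth" (400x640 float32, m along the optical axis (not along the pixel's ray), 0 where there is no reading), "fx", "fy", "cx", "cy" (pixels), "cam_to_world" (4x4, takes a point from camera to world coordinates). Camera axes: x right, y down, z forward; pixel columns grow to the right and rows downward; lengths in m; the calibration is good to about 2 mm. The wrist camera is an equidistant fisheye: a pixel r from the principal point sees the ray r / f radians off the axis. A picture is of the moment at which its call begins.
- bot.finish_job(): hands the job in; it is judged then, once.
The state is a dict: "t": time; "joint_positions": joint angles; "qd": joint speeds; "joint_efforts": joint torques, N m; "position": TCP position; "ee_rot": TCP orientation; "contact_force": force on the tool from outside, world axes, zero at the start; "ft_torque": the same for the moment, N m; "grip_width": opening from 0.0 (shut) to 1.0 (fully open); "grasp_force": force on a finger pad.
Only numpy, scipy, OpenCV 4.12 (cv2) and the standard library are available. Lean on these libraries where they do the work, as an engineer would, in place of code of your own. Each camera call takes 0.05 s, during which the arm holds its last target. There are 200 camera calls.

### The job

The barber's clipper case lies open like a book, and the wide metal divider covers the clipper guards in the half on the robot's left. Put a fingertip under the divider's tab and gently push the wide divider up and over the spine, until it lies flat on the case's other half; push it only, never pinch it. Leave the narrow divider as it is and do not lift or shift anything else, in the case or around it.

Things in the scene. Friction and masses are not known exactly. Their poses are not given: they have to be found in the camera images.
- case: grey plastic case, open flat, fixed to the ledge: two open trays side by side, joined at a spine. 232 mm along its x axis (the spine's direction), 212 mm along its y, walls 57 mm high. Origin: centre of its underside, below the spine; z up. The tray on +y is covered by the two dividers, the tray on -y (the lid) is open. The hinge axis of both dividers lies along x at y = 0, 61 mm above the ledge.
- wide_divider (a joint): angle of the wide divider about the spine (rad): 0 = lying level on the +y tray, 1.57 = upright, 3.14 = lying flat on the -y tray (both ends are stops). The hinge is stiff: the divider stays at any angle, and moving it takes about 1 to 2.5 N at its tab. It starts slightly raised.
- wide_divider_tab (a point): middle of the outer edge of the wide divider's tab, halfway through its thickness. The divider is an aluminium plate 6 mm thick, 144 mm along the spine, centred at x = -38 mm of the case, reaching 108 mm from the hinge axis; the tab, 64 mm wide and at the middle of the plate's outer edge, reaches on to 143 mm, so that it sticks out 37 mm past the tray's wall with free space below it down to the ledge. The plate's middle plane passes through the hinge axis.
- narrow_divider (a joint): angle of the narrow divider, as for the wide one. Leave it.
- narrow_divider_tab (a point): middle of the outer edge of the narrow divider's tab (36 mm wide, also 143 mm from the hinge axis). This divider is 66 mm along the spine, centred at x = +76 mm of the case, 9 mm from the wide one.
- guard_a: black clipper guard, 50 x 40 x 24 mm, inside the +y tray under the wide divider
- guard_b: black clipper guard, 42 x 40 x 24 mm, inside the +y tray under the wide divider
- comb: red comb, 170 x 28 x 5 mm, lying in the open -y tray, well below the rim
- steel_tray: stainless tray, 210 x 120 x 18 mm, on the ledge to the left of the case
- clipper: black hair clipper, 165 x 44 x 37 mm, lying in the steel tray
- cup: white cup, 76 mm wide, 85 mm high, on the ledge to the right of the case
- jar: closed amber jar, 66 mm wide, 75 mm high, on the ledge to the right of the case

How it is judged:
By the outcome, as a careful person would: the job done as asked, in the order asked, and still so for the second after the job is handed in, with the robot touching nothing.
It also fails if it takes over 48 s, if anything falls off the work surface, if the arm or the gripper's body presses on something with over 40 N, if the wrist force passes 120 N, or if a joint passes its speed limit or range.

## Working session

There is one attempt and no reset: what is moved stays moved. The work goes in short steps, Python scripts to look and compute and a tool call to move; the robot and the scene stay as the last step left them, time stands still between calls to the robot, and variables do not carry over. Pictures are saved under pics/ and viewed, at most 10 in all, crops included, and the job is handed in when it is done.

Besides the shell and the picture viewer there is one more tool, called after ">>>" by a JSON object that holds its "method" and its "body". arm_command: Moves the arm, as the interface text tells. Shifts and turns lie within -1 to 1; 1 stands for 80 mm of shift or 60 degrees of turn. Its arguments: {"type":"object","properties":{"deltas":{"type":"array","items":{"type":"object","properties":{"grip":{"type":"number"},"x":{"type":"number"},"y":{"type":"number"},"z":{"type":"number"},"spin":{"type":"number"}}}},"newtons":{"type":"number"}},"required":["deltas"]}

```bash
mkdir -p pics; cat > h.py <<'E'
import numpy as np, cv2
from workcell import sensors, viewer, bot
def world(im,u,v):
    d=im["depth"][v,u]; p=np.array([(u-im["cx"])*d/im["fx"],(v-im["cy"])*d/im["fy"],d,1])
    return (im["cam_to_world"]@p)[:3]
E
python3 - <<'E'
from h import *
s=sensors.read_state(); print(s)
for n in ("top","scene"):
    im=viewer.get_image(n); np.savez(n+".npz",**im)
    cv2.imwrite(f"pics/{n}0.png",im["color"][:,:,::-1]); print(n,im["fx"],im["cam_to_world"].round(3).tolist())
E
```

```text
{'t': 0.0, 'joint_positions': array([ 1.09337754e+00,  4.91560514e-01,  1.55950394e+00, -3.75719325e-05,
        1.09169467e+00, -1.05603748e-01]), 'qd': array([ 0.00065214, -0.00024004, -0.00040496,  0.00091022, -0.00040232,
       -0.00119988]), 'joint_efforts': array([-3.35544501e-03, -6.12639642e+01, -2.58193302e+01,  6.92296098e-02,
        4.81496856e-02, -5.09738982e-05]), 'position': array([0.22693135, 0.58205579, 0.21404239]), 'ee_rot': array([-3.14042916e+00, -8.98195799e-05,  2.76979491e+00]), 'contact_force': array([-0.35039744,  0.49638381, -0.35067579]), 'ft_torque': array([ 0.02192057,  0.01835072, -0.00657762]), 'grasp_force': 0.0, 'grip_width': 1.000423562483381}
top 364.2349449800901 [[0.001, -0.997, 0.076, 0.488], [-1.0, -0.002, -0.016, 0.038], [0.016, -0.076, -0.997, 1.187], [0.0, 0.0, 0.0, 1.0]]
scene 438.0787105947638 [[-0.859, 0.343, -0.38, 1.11], [0.511, 0.557, -0.654, 0.964], [-0.013, -0.756, -0.654, 1.026], [0.0, 0.0, 0.0, 1.0]]
```

View pics/top0.png

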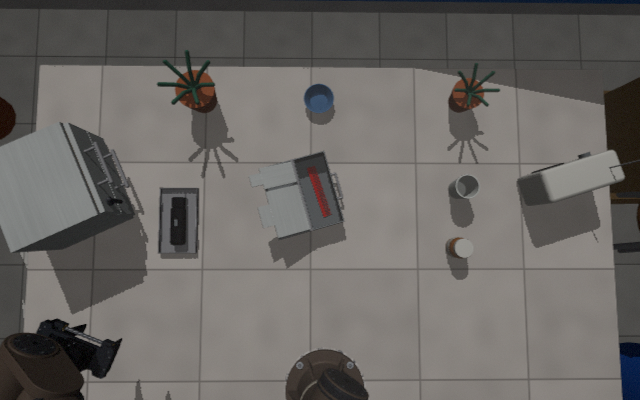

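View pics/scene0.png

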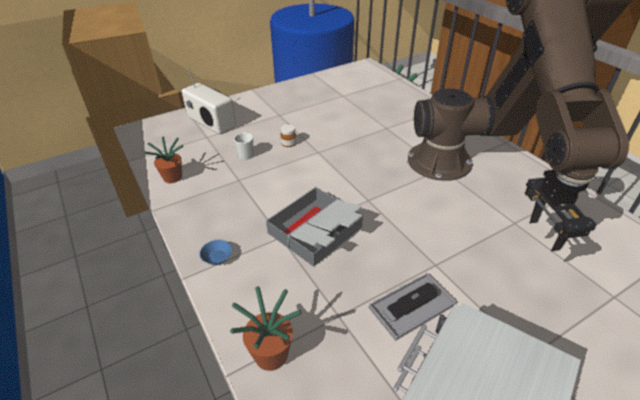

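```bash
python3 - <<'E'
from h import *
a=dict(np.load("top.npz")); c=a["color"][140:270,235:360]
cv2.imwrite("pics/c1.png",cv2.resize(c[:,:,::-1],None,fx=4.5,fy=4.5,interpolation=cv2.INTER_CUBIC))
# height map of the case
v,u=np.mgrid[140:270,235:360]; d=a["depth"][v,u]
P=np.stack([(u-a["cx"])*d/a["fx"],(v-a["cy"])*d/a["fy"],d,np.ones_like(d)],-1)@a["cam_to_world"].T
np.save("P.npy",P[...,:3])
print((P[::5,::5,2]*1000).astype(int))
E
```

```text
[[   1    1    0    0    0   -1   -1   -3    0   -3    1   -3   -2   -3
     0    1    0    0    0    1    4    0   -1   -1   -1]
 [   0    2   -2   -1   -3    0   -1    0   -2    0   -2    0    0    0
     2    0   -2   -2   -2   -2    0   -3    0    2   -2]
 [   2    0    2    0    0    0    3   -1   -3   -2   -2    0    0    0
     2    0   -1    1    2    0   -1    0    0    0   -1]
 [  -2   -4    2    0    0   -3   -4    0   -3   -3    1    0    0   -2
     0   54   34   14    2    0    5    3    0    1   -2]
 [  -1    0    0    1   -2   -2    1   -4    1   -2    0   62   43   24
     7    6    2    2   52   -1   -1    0    0   -4    0]
 [  -4    1    0    0   -3   -2   -1   58   76   73   66   65    4    4
    -3    3    4    4   12    0   -1   -3    0    0   -2]
 [  -3   -3   -2   -1   -2   88   88   84   79   74   69   65   66    5
     2   10    6    1    2    1    1    1   -2   -1    2]
 [   2    2   -3  103   98   90   89   84   78   75   72   66   67    3
     1    8    4    4    5   57   38   -3   -2   -5   -4]
 [   3   -3    1   99   97   92   88   86   82   79   77   7
[... 1580 characters left out ...]
  1    0    3    1    0   -1    4    0    2    2]
 [   0    0    0    4    0   -2    0    2    0    0    0   -1   -3    0
    -1    0    2    2    0   -3    0   -1    0   -2   -1]
 [  -5   -3   -3    0    0   -3   -3    0   -1   -4    0   -4   -1    0
    -2    1    0    0   -3   -1    0   -3    0   -1 1187]
 [   0   -1   -2    0    0    0    0    0   -2   -3    1   -3    0    0
    -4   -2    2    0    1   -4    1    0    1   -4    0]
 [   1    0    0   -1    1    1    0    0   -3    0    0    0   -3   -1
    -4    0    0   -1   -1    0   -2   -4    1    0    0]
 [   2   -1   -4   -2    1   -1   -1    0    0    0    1   -2   -2    0
     2   -1   -1    0   -5    1   -1    0    2    0   -1]]
```

View pics/c1.png

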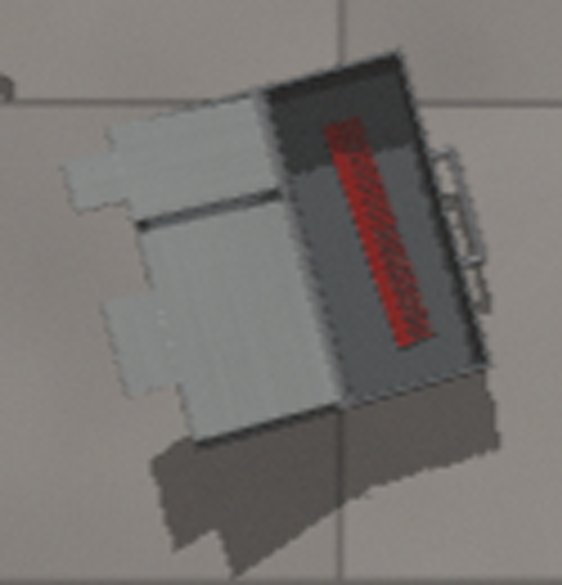

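The enlarged crop shows the wide divider as the lower (robot-side) plate. Its tab corners are at about (105,305) and (133,396), and its outer corner is at (197,442). The spine runs from (265,95) to (340,403). Both dividers are slightly raised. Next I fit the pose.

```bash
cat > fit.py <<'E'
from h import *
from scipy.optimize import minimize
def fit(P,th0=.3):
    m=(P[...,2]>.05)&(P[...,2]<.3); Q=P[m]
    # plates: points on top surface; robust fit of (x0,y0,yaw,th wide,th narrow)
    def rect(p):
        x0,y0,a,tw,tn=p; c,s=np.cos(a),np.sin(a)
        X=(Q[:,0]-x0)*c+(Q[:,1]-y0)*s; Y=-(Q[:,0]-x0)*s+(Q[:,1]-y0)*c; Z=Q[:,2]-.061
        r=[]
        for t,xc,hw,ht in((tw,-.038,.072,.032),(tn,.076,.033,.018)):
            u=Y*np.cos(t)+Z*np.sin(t); n=-Y*np.sin(t)+Z*np.cos(t)-.003
            dx=np.abs(X-xc)
            e1=np.hypot(np.maximum(dx-hw,0),np.maximum(np.maximum(u-.108,-u),0))
            e2=np.hypot(np.maximum(dx-ht,0),np.maximum(np.maximum(u-.143,-u),0))
            r.append(np.hypot(np.minimum(e1,e2),n))
        return np.minimum(np.minimum(*r),.012)
    best=min((minimize(lambda p:(rect(p)**2).sum()*1e4,[x,y,.24,th0,.24],method="Nelder-Mead",options=dict(maxiter=4000,xatol=1e-5,fatol=1e-7)) for x in(.5,.53,.56,.59,.62) for y in(0.03,.06,.09)),key=lambda r:r.fun)
    return best.x,best.fun,len(Q)
if __name__=="__main__":
    P=np.load("P.npy")
    for c in((340,403),(265,95),(105,305),(133,396),(400,55)):
        v,u=int(140+c[1]/4.5),int(235+c[0]/4.5); print(c,P[v-140,u-235].round(3))
    print(fit(P))
E
python3 fit.py
```

```text
(340, 403) [0.501 0.047 0.057]
(265, 95) [0.714 0.101 0.058]
(105, 305) [0.565 0.201 0.108]
(133, 396) [ 0.505  0.197 -0.003]
(400, 55) [0.742 0.007 0.06 ]
(array([0.6088501 , 0.07531475, 0.27772268, 0.29782702, 0.26062785]), np.float64(544.6687477276024), 3178)
```

>>> {"method": "arm_command", "body": {"deltas": [{"x":-0.5,"y":-0.5,"spin":0.14,"grip":1},{"x":-0.9,"y":-1,"spin":0.28,"grip":1},{"x":-0.9,"y":-1,"spin":0.42,"grip":1},{"x":-0.9,"y":-1,"spin":0.56,"grip":1},{"x":-0.9,"y":-1,"spin":0.7,"grip":1},{"x":-0.9,"y":-1,"spin":0.84,"grip":1},{"x":-0.9,"y":-1,"spin":0.887,"grip":1},{"x":-0.9,"y":-1,"spin":0.887,"grip":1}], "newtons": 10}}

```text
validation failed for argument at $.de...
```

>>> {"method": "arm_command", "body": {"deltas": [{"x":-0.5,"y":-0.5,"z":0.0,"spin":0.14,"grip":1.0},{"x":-0.9,"y":-0.99,"z":0.0,"spin":0.28,"grip":1.0},{"x":-0.9,"y":-0.99,"z":0.0,"spin":0.42,"grip":1.0},{"x":-0.9,"y":-0.99,"z":0.0,"spin":0.56,"grip":1.0},{"x":-0.9,"y":-0.99,"z":0.0,"spin":0.7,"grip":1.0},{"x":-0.9,"y":-0.99,"z":0.0,"spin":0.84,"grip":1.0},{"x":-0.9,"y":-0.99,"z":0.0,"spin":0.887,"grip":1.0},{"x":-0.9,"y":-0.99,"z":0.0,"spin":0.887,"grip":1.0}], "newtons": 10}}

```text
t: 0.9
position: [0.2653, 0.4823, 0.2144]
ee_rot: [-3.141, 0.0, 1.84]
contact_force: [0.1, 0.1, -1.0]
grip_width: 0.382
grasp_force: 0.0
```

>>> {"method": "arm_command", "body": {"deltas": [{"x":-0.48,"y":0.29,"z":0.0,"spin":0.0,"grip":1.0},{"x":-0.96,"y":0.575,"z":0.0,"spin":0.0,"grip":1.0}]}}

```text
t: 1.1
position: [0.3302, 0.4203, 0.2144]
ee_rot: [-3.141, 0.0, 1.846]
contact_force: [0.7, -0.7, 0.3]
grip_width: 0.215
grasp_force: 0.0
```

>>> {"method": "arm_command", "body": {"deltas": [{"x":-0.48,"y":0.29,"z":0.0,"spin":0.0,"grip":1.0},{"x":-0.96,"y":0.575,"z":0.0,"spin":0.0,"grip":1.0}]}}

```text
t: 1.3
position: [0.396, 0.3576, 0.2146]
ee_rot: [-3.142, -0.0, 1.844]
contact_force: [-0.2, 0.5, 0.2]
grip_width: 0.044
grasp_force: 0.0
```

>>> {"method": "arm_command", "body": {"deltas": [{"x":-0.48,"y":0.29,"z":0.0,"spin":0.0,"grip":1.0},{"x":-0.96,"y":0.575,"z":0.0,"spin":0.0,"grip":1.0}]}}

```text
t: 1.5
position: [0.4609, 0.2957, 0.2146]
ee_rot: [-3.142, -0.0, 1.843]
contact_force: [0.6, 0.0, 0.4]
grip_width: 0.001
grasp_force: 0.0
```

>>> {"method": "arm_command", "body": {"deltas": [{"x":-0.48,"y":0.29,"z":0.0,"spin":0.0,"grip":1.0},{"x":-0.96,"y":0.575,"z":0.0,"spin":0.0,"grip":1.0},{"x":-0.96,"y":0.575,"z":0.0,"spin":0.0,"grip":1.0},{"x":-0.96,"y":0.575,"z":0.0,"spin":0.0,"grip":1.0}]}}

```text
t: 1.9
position: [0.5249, 0.2347, 0.2142]
ee_rot: [-3.141, -0.0, 1.84]
contact_force: [-0.6, -0.3, -1.4]
grip_width: 0.008
grasp_force: 0.0
```

```bash
python3 - <<'E'
from h import *
s=sensors.read_state(); print(s["t"],s["position"],s["ee_rot"],s["grip_width"])
im=viewer.get_image("wrist"); cv2.imwrite("pics/w1.png",im["color"][:,:,::-1])
E
```

```text
1.9 [0.52487103 0.23469784 0.21418152] [-3.14070225e+00 -1.99662120e-04  1.84042533e+00] 0.008446230053965182
```

View pics/w1.png

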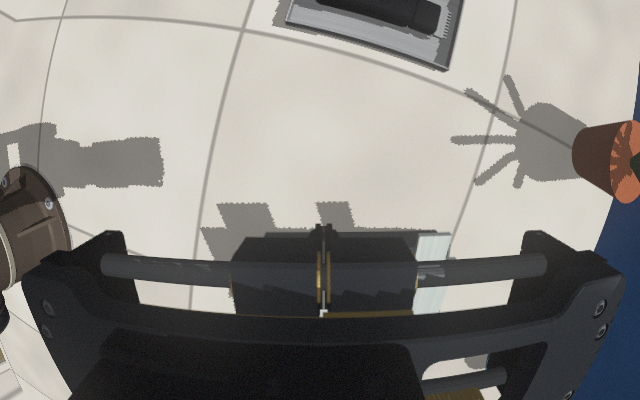

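The wrist picture shows the shut fingers at column 323, out past the tab edge, with free ledge below. I'll descend beside the tab.

>>> {"method": "arm_command", "body": {"deltas": [{"x":0.0,"y":0.0,"z":0.4,"spin":0.0,"grip":1.0},{"x":0.0,"y":0.0,"z":0.8,"spin":0.0,"grip":1.0},{"x":0.0,"y":0.0,"z":0.95,"spin":0.0,"grip":1.0}]}}

```text
t: 2.25
position: [0.5227, 0.2362, 0.1364]
ee_rot: [-3.138, -0.0, 1.843]
contact_force: [0.0, -0.7, 0.0]
grip_width: 0.007
grasp_force: 0.0
```

>>> {"method": "arm_command", "body": {"deltas": [{"x":0.0,"y":0.0,"z":0.3,"spin":0.0,"grip":1.0},{"x":0.0,"y":0.0,"z":0.6,"spin":0.0,"grip":1.0},{"x":0.0,"y":0.0,"z":0.9,"spin":0.0,"grip":1.0},{"x":0.0,"y":0.0,"z":0.9,"spin":0.0,"grip":1.0},{"x":0.0,"y":0.0,"z":0.9,"spin":0.0,"grip":1.0}]}}

```text
t: 2.75
position: [0.5246, 0.2361, 0.0675]
ee_rot: [3.141, -0.0, 1.842]
contact_force: [-0.3, 0.6, -0.1]
grip_width: 0.002
grasp_force: 0.0
```

```bash
python3 - <<'E'
from h import *
im=viewer.get_image("scene"); s=sensors.read_state(); print(s["position"],s["contact_force"])
cv2.imwrite("pics/s1.png",cv2.resize(im["color"][150:280,240:400,::-1],None,fx=4.5,fy=4.5,interpolation=cv2.INTER_CUBIC))
E
```

```text
[0.52500023 0.23605542 0.0679721 ] [0.2053744  0.57011097 0.64166241]
```

View pics/s1.png

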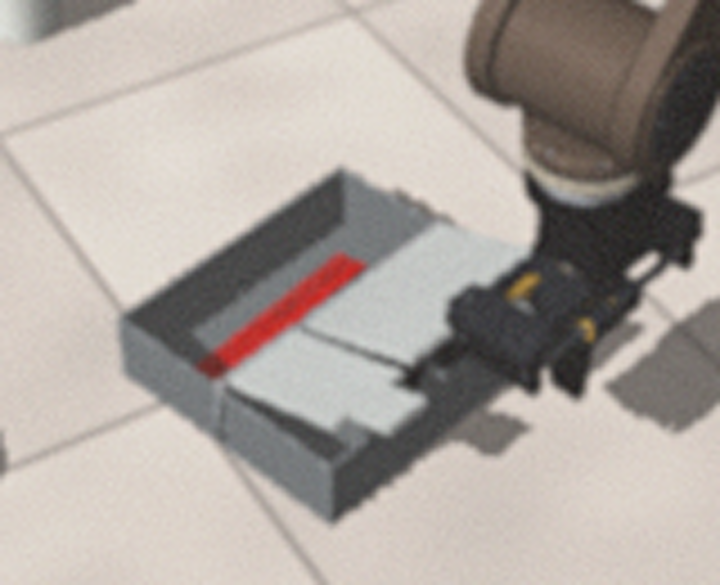

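The scene crop shows the fingers down outside the tab with nothing in contact. I'll close the gap.

>>> {"method": "arm_command", "body": {"deltas": [{"x":-0.1,"y":0.0,"z":0.0,"spin":0.0,"grip":1.0},{"x":-0.2,"y":0.0,"z":0.0,"spin":0.0,"grip":1.0},{"x":-0.25,"y":0.0,"z":0.0,"spin":0.0,"grip":1.0},{"x":-0.28,"y":0.0,"z":0.0,"spin":0.0,"grip":1.0},{"x":-0.28,"y":0.0,"z":0.0,"spin":0.0,"grip":1.0}]}}

```text
t: 3.3
position: [0.5308, 0.2134, 0.0668]
ee_rot: [3.141, -0.0, 1.84]
contact_force: [0.5, -0.3, -0.6]
grip_width: 0.007
grasp_force: 0.0
```

>>> {"method": "arm_command", "body": {"deltas": [{"x":-0.02,"y":0.0,"z":-0.02,"spin":0.0,"grip":1.0},{"x":-0.04,"y":0.0,"z":-0.05,"spin":0.0,"grip":1.0},{"x":-0.06,"y":0.0,"z":-0.09,"spin":0.0,"grip":1.0}]}}

```text
t: 3.6
position: [0.5319, 0.2092, 0.074]
ee_rot: [-3.141, -0.0, 1.841]
contact_force: [0.1, -0.0, -0.4]
grip_width: 0.004
grasp_force: 0.0
```

>>> {"method": "arm_command", "body": {"deltas": [{"x":-0.02,"y":0.0,"z":-0.04,"spin":0.0,"grip":1.0},{"x":-0.04,"y":0.0,"z":-0.09,"spin":0.0,"grip":1.0},{"x":-0.06,"y":0.0,"z":-0.14,"spin":0.0,"grip":1.0},{"x":-0.08,"y":0.0,"z":-0.2,"spin":0.0,"grip":1.0}]}}

```text
t: 4.0
position: [0.5336, 0.2031, 0.0902]
ee_rot: [3.142, -0.0, 1.841]
contact_force: [-0.1, 2.0, -0.9]
grip_width: 0.006
grasp_force: 1.0
```

```bash
cat > look.py <<'E'
import sys
from h import *
# fit of wide divider angle: points in its strip, given case pose; residual to plane through hinge
x0,y0,a=.6085,.0750,.27; c,s=np.cos(a),np.sin(a)
for n in("top","scene"):
    im=viewer.get_image(n); np.savez(n+"_n.npz",**im)
    v,u=np.mgrid[0:400,0:640]; d=im["depth"]
    P=np.stack([(u-im["cx"])*d/im["fx"],(v-im["cy"])*d/im["fy"],d,np.ones_like(d)],-1)@im["cam_to_world"].T
    X=(P[...,0]-x0)*c+(P[...,1]-y0)*s; Y=-(P[...,0]-x0)*s+(P[...,1]-y0)*c; Z=P[...,2]-.061
    r=np.hypot(Y,Z); ph=np.arctan2(Z,Y)
    for nm,lo,hi in(("wide",-.1,.025),("narrow",.05,.1)):
        m=(X>lo)&(X<hi)&(r>.04)&(r<.1)&(ph>.05)&(d>0)
        h,e=np.histogram(ph[m],bins=64,range=(0,3.3)); k=h.argmax()
        print(n,nm,int(m.sum()),"ang~",np.median(ph[m][abs(ph[m]-(e[k]+e[k+1])/2)<.08]).round(3) if m.sum() else None,h[k])
st=sensors.read_state(); p=st["position"]
print("tool case y,x,z",-(p[0]-x0)*s+(p[1]-y0)*c,(p[0]-x0)*c+(p[1]-y0)*s,p[2],st["t"],st["contact_force"])
E
python3 look.py
```

```text
top wide 783 ang~ 0.402 433
top narrow 311 ang~ 0.292 185
scene wide 153 ang~ 0.448 95
scene narrow 191 ang~ 0.334 119
tool case y,x,z 0.14328253211473457 -0.03786496243086688 0.09054861930958452 4.1 [-0.18453025  1.96030635  0.91826395]
```

The tab follows the finger (about 2 N). Before the lift I'll back off, set the fingertip lower to leave room for upward travel, and re-engage.

>>> {"method": "arm_command", "body": {"deltas": [{"x":0.08,"y":0.0,"z":0.0,"spin":0.0,"grip":1.0},{"x":0.08,"y":0.0,"z":0.15,"spin":0.0,"grip":1.0},{"x":0.08,"y":0.0,"z":0.34,"spin":0.0,"grip":1.0},{"x":0.04,"y":0.0,"z":0.34,"spin":0.0,"grip":1.0},{"x":0.0,"y":0.0,"z":0.32,"spin":0.0,"grip":1.0},{"x":-0.02,"y":0.0,"z":0.27,"spin":0.0,"grip":1.0},{"x":-0.05,"y":0.0,"z":0.19,"spin":0.0,"grip":1.0},{"x":-0.08,"y":0.0,"z":0.11,"spin":0.0,"grip":1.0},{"x":-0.12,"y":0.0,"z":0.02,"spin":0.0,"grip":1.0},{"x":-0.16,"y":0.0,"z":-0.06,"spin":0.0,"grip":1.0}]}}

```text
t: 5.1
position: [0.5373, 0.1905, 0.0957]
ee_rot: [3.141, -0.0, 1.841]
contact_force: [-0.0, 1.6, -2.1]
grip_width: 0.007
grasp_force: 0.6
```

```bash
python3 look.py
```

```text
top wide 727 ang~ 0.611 414
top narrow 309 ang~ 0.297 173
scene wide 83 ang~ 0.662 49
scene narrow 187 ang~ 0.332 111
tool case y,x,z 0.1300793085704243 -0.037531823293288 0.09588440259115621 5.2 [-0.10050841 -0.16526645 -0.12369197]
```

>>> {"method": "arm_command", "body": {"deltas": [{"x":-0.05,"y":0.0,"z":-0.08,"spin":0.0,"grip":1.0},{"x":-0.1,"y":0.0,"z":-0.16,"spin":0.0,"grip":1.0},{"x":-0.16,"y":0.0,"z":-0.25,"spin":0.0,"grip":1.0},{"x":-0.22,"y":0.0,"z":-0.33,"spin":0.0,"grip":1.0},{"x":-0.29,"y":0.0,"z":-0.41,"spin":0.0,"grip":1.0},{"x":-0.36,"y":0.0,"z":-0.48,"spin":0.0,"grip":1.0},{"x":-0.43,"y":0.0,"z":-0.55,"spin":0.0,"grip":1.0},{"x":-0.5,"y":0.0,"z":-0.63,"spin":0.0,"grip":1.0},{"x":-0.58,"y":0.0,"z":-0.69,"spin":0.0,"grip":1.0},{"x":-0.66,"y":0.0,"z":-0.75,"spin":0.0,"grip":1.0},{"x":-0.73,"y":0.0,"z":-0.8,"spin":0.0,"grip":1.0},{"x":-0.8,"y":0.0,"z":-0.85,"spin":0.0,"grip":1.0}]}}

```text
t: 6.4
position: [0.5542, 0.1285, 0.1629]
ee_rot: [-3.142, -0.0, 1.841]
contact_force: [-0.3, 1.2, -0.9]
grip_width: 0.002
grasp_force: 0.5
```

```bash
python3 look.py
```

```text
top wide 39 ang~ 1.239 20
top narrow 74 ang~ 0.291 37
scene wide 130 ang~ 1.184 78
scene narrow 186 ang~ 0.335 122
tool case y,x,z 0.06579349321606849 -0.03777701162013675 0.16315064545242614 6.5 [-0.07045598 -0.38579836  0.2322728 ]
```

>>> {"method": "arm_command", "body": {"deltas": [{"x":-0.09,"y":0.0,"z":-0.05,"spin":0.0,"grip":1.0},{"x":-0.18,"y":0.0,"z":-0.1,"spin":0.0,"grip":1.0},{"x":-0.27,"y":0.0,"z":-0.14,"spin":0.0,"grip":1.0},{"x":-0.36,"y":0.0,"z":-0.18,"spin":0.0,"grip":1.0},{"x":-0.45,"y":0.0,"z":-0.21,"spin":0.0,"grip":1.0},{"x":-0.55,"y":0.0,"z":-0.23,"spin":0.0,"grip":1.0},{"x":-0.65,"y":0.0,"z":-0.24,"spin":0.0,"grip":1.0},{"x":-0.75,"y":0.0,"z":-0.24,"spin":0.0,"grip":1.0},{"x":-0.86,"y":0.0,"z":-0.23,"spin":0.0,"grip":1.0},{"x":-0.97,"y":0.0,"z":-0.21,"spin":0.0,"grip":1.0}]}}

```text
t: 7.5
position: [0.5751, 0.0535, 0.1795]
ee_rot: [3.141, 0.0, 1.841]
contact_force: [-0.3, 2.2, 1.4]
grip_width: 0.007
grasp_force: 0.6
```

```bash
python3 look.py
```

```text
top wide 0 ang~ None 0
top narrow 133 ang~ 0.289 106
scene wide 489 ang~ 1.77 290
scene narrow 188 ang~ 0.334 118
tool case y,x,z -0.012219212656215834 -0.038062070645582716 0.17909643479476445 7.6 [-0.08718901  0.33833959  0.36632574]
```

>>> {"method": "arm_command", "body": {"deltas": [{"x":-0.1,"y":0.0,"z":0.03,"spin":0.0,"grip":1.0},{"x":-0.21,"y":0.0,"z":0.07,"spin":0.0,"grip":1.0},{"x":-0.31,"y":0.0,"z":0.11,"spin":0.0,"grip":1.0},{"x":-0.4,"y":0.0,"z":0.16,"spin":0.0,"grip":1.0},{"x":-0.49,"y":0.0,"z":0.21,"spin":0.0,"grip":1.0},{"x":-0.57,"y":0.0,"z":0.25,"spin":0.0,"grip":1.0},{"x":-0.65,"y":0.0,"z":0.31,"spin":0.0,"grip":1.0},{"x":-0.73,"y":0.0,"z":0.38,"spin":0.0,"grip":1.0},{"x":-0.8,"y":0.0,"z":0.45,"spin":0.0,"grip":1.0},{"x":-0.87,"y":0.0,"z":0.52,"spin":0.0,"grip":1.0},{"x":-0.93,"y":0.0,"z":0.59,"spin":0.0,"grip":1.0},{"x":-0.97,"y":0.0,"z":0.65,"spin":0.0,"grip":1.0}]}}

```text
t: 8.8
position: [0.5956, -0.021, 0.1268]
ee_rot: [-3.141, -0.0, 1.841]
contact_force: [-0.3, -0.2, 0.4]
grip_width: 0.003
grasp_force: 0.4
```

```bash
python3 look.py
```

```text
top wide 12 ang~ 2.537 8
top narrow 309 ang~ 0.295 183
scene wide 595 ang~ 2.548 287
scene narrow 184 ang~ 0.334 116
tool case y,x,z -0.08895833820808902 -0.03825240195420505 0.12664261075961802 8.9 [0.12820913 1.09981445 0.28189388]
```

>>> {"method": "arm_command", "body": {"deltas": [{"x":-0.05,"y":0.0,"z":0.07,"spin":0.0,"grip":1.0},{"x":-0.09,"y":0.0,"z":0.14,"spin":0.0,"grip":1.0},{"x":-0.13,"y":0.0,"z":0.22,"spin":0.0,"grip":1.0},{"x":-0.16,"y":0.0,"z":0.29,"spin":0.0,"grip":1.0},{"x":-0.19,"y":0.0,"z":0.36,"spin":0.0,"grip":1.0},{"x":-0.21,"y":0.0,"z":0.43,"spin":0.0,"grip":1.0},{"x":-0.23,"y":0.0,"z":0.5,"spin":0.0,"grip":1.0},{"x":-0.24,"y":0.0,"z":0.57,"spin":0.0,"grip":1.0},{"x":-0.25,"y":0.0,"z":0.63,"spin":0.0,"grip":1.0},{"x":-0.25,"y":0.0,"z":0.68,"spin":0.0,"grip":1.0},{"x":-0.25,"y":0.0,"z":0.72,"spin":0.0,"grip":1.0},{"x":-0.25,"y":0.0,"z":0.74,"spin":0.0,"grip":1.0}]}}

```text
t: 10.1
position: [0.6008, -0.0398, 0.0679]
ee_rot: [-3.142, -0.0, 1.841]
contact_force: [0.1, -0.8, 0.7]
grip_width: 0.005
grasp_force: 0.3
```

```bash
python3 look.py
```

```text
top wide 39 ang~ 3.061 21
top narrow 311 ang~ 0.296 174
scene wide 467 ang~ 3.056 236
scene narrow 187 ang~ 0.332 128
tool case y,x,z -0.10850830020370125 -0.038061652915821316 0.06803146330495238 10.2 [-0.69378336 -0.04722411 -0.16579545]
```

Nearly flat. I'll press down in 1 mm steps and watch the force.

>>> {"method": "arm_command", "body": {"deltas": [{"x":0.0,"y":0.0,"z":0.01,"spin":0.0,"grip":1.0},{"x":0.0,"y":0.0,"z":0.02,"spin":0.0,"grip":1.0},{"x":0.0,"y":0.0,"z":0.03,"spin":0.0,"grip":1.0},{"x":0.0,"y":0.0,"z":0.04,"spin":0.0,"grip":1.0},{"x":0.0,"y":0.0,"z":0.045,"spin":0.0,"grip":1.0}]}}

```text
t: 10.7
position: [0.6009, -0.0398, 0.0646]
ee_rot: [3.141, -0.0, 1.841]
contact_force: [-0.2, 0.0, 0.7]
grip_width: 0.007
grasp_force: 0.3
```

>>> {"method": "arm_command", "body": {"deltas": [{"x":0.0,"y":0.0,"z":0.005,"spin":0.0,"grip":1.0},{"x":0.0,"y":0.0,"z":0.01,"spin":0.0,"grip":1.0},{"x":0.0,"y":0.0,"z":0.01,"spin":0.0,"grip":1.0}]}}

```text
t: 11.0
position: [0.6009, -0.0399, 0.0642]
ee_rot: [3.141, 0.0, 1.841]
contact_force: [-1.7, -0.5, 4.9]
grip_width: 0.005
grasp_force: 2.5
```

>>> {"method": "arm_command", "body": {"deltas": [{"x":0.0,"y":0.0,"z":0.005,"spin":0.0,"grip":1.0},{"x":0.0,"y":0.0,"z":0.01,"spin":0.0,"grip":1.0},{"x":0.0,"y":0.0,"z":0.01,"spin":0.0,"grip":1.0}]}}

```text
t: 11.3
position: [0.601, -0.0399, 0.0641]
ee_rot: [3.141, 0.0, 1.841]
contact_force: [-4.0, 0.1, 12.1]
grip_width: 0.009
grasp_force: 6.0
```

It is firm against the stop at z = 64 mm, as expected for flat. I'll lift straight off and check.

>>> {"method": "arm_command", "body": {"deltas": [{"x":0.0,"y":0.0,"z":-0.05,"spin":0.0,"grip":1.0},{"x":0.0,"y":0.0,"z":-0.3,"spin":0.0,"grip":1.0},{"x":0.0,"y":0.0,"z":-0.65,"spin":0.0,"grip":1.0},{"x":0.0,"y":0.0,"z":-1.0,"spin":0.0,"grip":1.0}]}}

```text
t: 11.7
position: [0.6006, -0.0397, 0.1437]
ee_rot: [-3.141, -0.001, 1.841]
contact_force: [-0.5, 0.3, 0.2]
grip_width: 0.004
grasp_force: 0.0
```

>>> {"method": "arm_command", "body": {"deltas": [{"x":0.5,"y":-0.3,"z":-0.4,"spin":0.0,"grip":1.0},{"x":1.0,"y":-0.6,"z":-0.8,"spin":0.0,"grip":1.0},{"x":1.0,"y":-1.0,"z":-1.0,"spin":0.0,"grip":1.0},{"x":1.0,"y":-1.0,"z":-1.0,"spin":0.0,"grip":1.0}]}}

```text
t: 12.1
position: [0.4998, 0.0168, 0.226]
ee_rot: [3.139, 0.001, 1.842]
contact_force: [1.0, 0.4, -0.4]
grip_width: 0.005
grasp_force: 0.0
```

```bash
python3 look.py; python3 - <<'E'
from h import *
im=viewer.get_image("scene"); cv2.imwrite("pics/s2.png",im["color"][:,:,::-1])
E
```

```text
top wide 284 ang~ 3.111 206
top narrow 309 ang~ 0.294 179
scene wide 433 ang~ 3.082 221
scene narrow 186 ang~ 0.331 118
tool case y,x,z -0.028524629854511385 -0.1179561479810427 0.22390012583915186 12.2 [0.00606461 0.48950148 0.15609117]
```

View pics/s2.png

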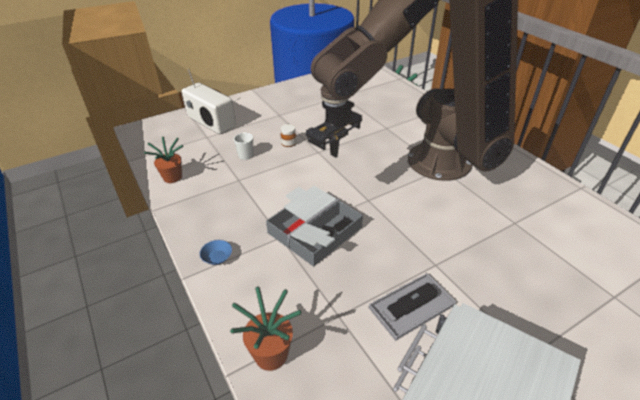

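The scene shows the wide divider flat on the far half (around 310,205), with the guards uncovered, the narrow divider unchanged and the arm clear.

```bash
python3 -c "
from h import *
print(bot.finish_job())"
```

```text
the job is handed in; nothing more can be done
None
```

The wide divider was pushed over the spine with the shut fingertips, never pinched, and lies flat against its stop on the other half; the narrow divider's measured angle did not change, nothing else looked moved in the last picture, and the job was handed in at about 12 s, though because the tool only points down the push bore on the tab's outer lower edge rather than squarely under it.

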